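# Hang the wet squeegee up to drip dry

## Robot

A 6-joint arm with a two-finger parallel gripper is mounted at the origin on the work surface. World frame = base frame: x ahead of the robot, y to its left, z up, the work surface at z = 0. Lengths are in mm, angles in rad, forces in N, time in s.
With the tool pointing down it reaches from about 300 to 775 mm from the base axis. Payload 14.6 kg.
Tool frame: the origin (TCP) lies midway between the tips of the shut fingers; the grasp point (between the pads) lies 19 mm behind it (env.tcp_to_grasp is the distance from the TCP to the grasp point, in mm); z points along the fingers, y is the line along which they close (so a half turn about z gives the same grasp; the last joint's range is limited). The gripper opens to 85 mm and grips with 20 to 120 N. Pads are 22 mm wide; open, the fingers measure 114 mm over their backs; the gripper's body (76 mm by 85 mm) begins 54 mm behind the grasp point. The pads swing forward as they close: fully open they stand 13 mm farther back than shut.
Start: joints at [-1.213, 0.3, 1.521, -0, 1.321, -0.067], TCP at [226.668, -501.11, 231.281] pointing down, gripper open.
Joint ranges: [-3.03, 3.03], [-0.79, 2.21], [0.23, 2.52], [-1.04, 4.18], [0, 3.07], [-2.55, 2.55]. Speed limits (rad/s): [2.22, 2.22, 2.57, 3.14, 3.14, 3.14].

## Interface

Orientations are given as a unit quaternion [w, x, y, z].
In Python, from workcell import env gives the robot as it stands. The module is installed in compiled form; this text tells all that it offers.
- The arm moves only by the tool jog_arm, never from a script. Its argument "series" is a list that holds one entry, the list of rows, each a list of 7 numbers: the shift along the tool's x, y, z normalised to -1 to 1, where 1 is 200 mm, then the turn, a rotation vector about the tool's x, y, z normalised to -1 to 1, where 1 is 45 degrees, then the closure, from -1 (fully open) to 1 (shut). A call has 1 to 5 rows; each row is the pose to reach, as a shift and turn from the pose commanded when the call began, along the tool's axes at that moment; what a row does not reach only later rows make up. A row lasts 1/8 s, in which the tool goes at most 62.5 mm and 10.7 degrees, less where a joint would pass 70% of its speed; a pose out of reach is approached as far as the arm can. A call with a number of a shift or a turn outside -1 to 1 is refused whole. A call with a gripper value outside its range is refused whole. The fingers move at their own pace and stop on an object; the grip force is fixed at half the most. Time passes only in rows, so rows that repeat a pose let the fingers close. It gives the time, the measured TCP pose, the force, the opening and the grip force at its end, in the units of the state.
- env.get_state(): the state, without advancing time (a new reading comes with each control period).
- env.capture(name): name is "scene" or "top"; returns a dict with "color" (384x512x3 uint8, red, green, blue), "mtx" (3x3 intrinsics, pixels), "origin" and "rotation" of the camera in the world. Camera axes: x right, y up, looking along -z (the intrinsics and any distortion apply to the point x, -y, -z); pixel columns grow to the right and rows downward; lengths in mm; the calibration is good to about 2 mm. A picture is of the moment at which its call begins. There is no depth.
- env.job_done(): hands the job in; it is judged then, once.
The state is a dict: "t": time; "q": joint angles; "qvel": joint speeds; "joint_torque": joint torques, N m; "tool_pos": TCP position; "ee_rot": TCP orientation; "wrist_force": force on the tool from outside, world axes, zero at the start; "wrist_torque": the same for the moment, N m; "width": finger opening in mm; "grasp_force": force on a finger pad.
Only numpy, scipy, OpenCV 4.12 (cv2) and the standard library are available. Lean on these libraries where they do the work, as an engineer would, in place of code of your own. Each camera call takes 0.05 s, during which the arm holds its last target. There are 200 camera calls.

## Task

Hang the wet squeegee up to drip dry: slide the drip tray fully home under the rack and hang the squeegee by its eye on the rack's free hook, so that it hangs still with its blade down. Leave the bath brush on its own hook and do not disturb the things standing around.

Things in the scene. Friction and masses are not known exactly. Their poses are not given: they have to be found in the camera images.
- squeegee: wet shower squeegee lying flat, 184 mm long, about 0.17 kg. Origin under mid-handle (z=0: underside); x runs from blade to hanging eye, z up. Teal handle 22 mm wide (y), 20 thick, x -55 to +55 mm; chrome cross head 150 wide (y), 20 thick, x -77 to -55, with a black rubber blade, 5 thick, to x -95. Centre of mass near x = -28 mm
- squeegee_eye (a point): centre of the squeegee's hanging eye, at (71, 0, 10) mm in its frame: a closed ring of 6 mm chrome wire, hole 26 mm, outer diameter 38 mm, lying in the squeegee's xy plane (the hole's axis is the squeegee's z); same axes as the squeegee
- squeegee_grip (a point): a good place to hold the squeegee, mid-thickness of the handle, at (-15, 0, 10) mm in its frame: 22 mm across (y), 86 mm from the eye's centre; same axes as the squeegee
- rack: chrome drying rack, immovable: ladder frame 348 mm wide (y), 269 high, uprights at y = +-165 mm, four 10 mm rungs along y at x = 0, z = 60, 125, 190, 260; feet from x = -95 to +90. Origin on the counter under mid-frame; z up, y left; the two hooks stick out of the top rung to its -x (roughly towards the robot) at y = +85 and -85, z = 260
- hook_left (a point): bend of the hook at (-45, 85, 260) mm in the rack's frame; rack's axes. The hook is a 9 mm round bar: a level shank 45 mm long from the top rung out (-x) to this bend, then a prong 35 mm long, on outwards and up at 50 degrees above level, with a 12 mm ball end at (-22, 0, +27) mm from the bend. The brush hangs on one of the hooks; the other is free
- hook_right (a point): bend of the hook at (-45, -85, 260) mm in the rack's frame; same shape and axes as hook_left
- drip_tray (a joint): grey drip tray under the rack, 0.35 kg, sliding level along the rack's x: 0 m fully in (against a stop), 0.10 m pulled fully out towards the rack's -x; it stays where it is left (about 1.5 N of friction)
- tray_front (a point): middle of the front edge of the tray's chrome finger pull: a bar 90 mm wide (y), 12 mm deep, 24 to 32 mm above the counter, on the tray's flat front (312 mm wide, 2 to 32 mm above the counter), whose face is 12 mm behind this point. 28 mm above the counter; at x = -102 mm in the rack's frame when fully in; moves with the tray; rack's axes
- brush_eye (a point): centre of the eye of the bath brush that hangs on one of the two hooks, a ring like the squeegee's, about 15 mm from that hook's bend towards the rung. The brush is pale wood with white bristles, reaches 186 mm below this point, is at most 56 mm wide and 24 mm deep towards the robot; to be left hanging there
- soap_bottle: green soap bottle, 56 mm across, 150 mm tall, standing; origin under its middle; bystander
- tumbler: white ceramic tumbler, 68 mm across, 95 mm tall, standing; origin under its middle; bystander
- soap_dish: blue soap dish 110 x 70 mm with a cream bar of soap, 34 mm high; origin under its middle; bystander
Mind the look-alikes: they are no part of the job. What is shaped like the squeegee but yellow is not meant. Of the things that look like the part that bears brush_eye, the smaller one is meant.

How it is judged (in metres and radians):
At the end, for the whole second after the job is handed in: Squeegee at rest, hung by its eye on the hook free at the start (eye centre within 16 mm sideways of the shank, at most 28 mm below it, between top rung and 11 mm beyond the bend), eye up, handle within 26 degrees of upright; brush still hung on the other hook; tray in to within 8 mm (((x of squeegee_eye in the frame of rack between -0.056 and -0.004 m and y of squeegee_eye in the frame of rack between 0.069 and 0.101 m and z of squeegee_eye in the frame of rack between 0.232 and 0.266 m and x of brush_eye in the frame of rack between -0.056 and -0.004 m and y of brush_eye in the frame of rack between -0.101 and -0.069 m and z of brush_eye in the frame of rack between 0.232 and 0.266 m) or (x of squeegee_eye in the frame of rack between -0.056 and -0.004 m and y of squeegee_eye in the frame of rack between -0.101 and -0.069 m and z of squeegee_eye in the frame of rack between 0.232 and 0.266 m and x of brush_eye in the frame of rack between -0.056 and -0.004 m and y of brush_eye in the frame of rack between 0.069 and 0.101 m and z of brush_eye in the frame of rack between 0.232 and 0.266 m)) and angle between squeegee's own x axis and vertical below 0.45 rad and linear speed of squeegee below 0.06 m/s and angular speed of squeegee below 0.8 rad/s and value of joint drip_tray below 0.008 m); the robot touches nothing.
It fails at once if the bath brush is knocked off its hook or pushed more than 40 mm along or off it (distance of brush_eye from where it was at the start of the episode above 0.04 m or height (world z) of brush_eye below 0.22 m).
It fails at once if the soap bottle, the tumbler or the soap dish is pushed more than 40 mm away or tipped over (distance of any of soap_bottle, tumbler, soap_dish from where it was at the start of the episode above 0.04 m or angle between any of soap_bottle, tumbler, soap_dish's own z axis and vertical above 0.5 rad).
It also fails if it takes over 64 s, if anything falls off the work surface, if the arm or the gripper's body presses on something with over 40 N, if the wrist force passes 120 N, or if a joint passes its speed limit or range.

## Working session

There is one attempt and no reset: what is moved stays moved. The work goes in short steps, Python scripts to look and compute and a tool call to move; the robot and the scene stay as the last step left them, time stands still between calls to the robot, and variables do not carry over. Pictures are saved under pics/ and viewed, at most 10 in all, crops included, and the job is handed in when it is done.

Besides the shell and the picture viewer there is one more tool, called after ">>>" as a command line: name --argument value ..., lists and objects as JSON in quotes. jog_arm: Moves the arm, as the interface text tells. Scaled input: -1 to 1 covers 200 mm each way for a shift and 45 degrees each way for a turn. Its arguments: {"type":"object","properties":{"series":{"type":"array"}},"required":["series"]}

```bash
mkdir -p pics; cat > h.py <<'E'
import numpy as np, cv2
from workcell import env
def cap(n,save=None):
    c=env.capture(n); 
    if save: cv2.imwrite(f'pics/{save}.png',c['color'][:,:,::-1])
    return c
def ray(c,uv):
    K=np.array(c['mtx']);p=np.linalg.inv(K)@[uv[0],uv[1],1.]
    d=np.array(c['rotation'])@[p[0],-p[1],-p[2]]
    return np.array(c['origin'],float),d/np.linalg.norm(d)
def onz(c,uv,z):
    o,d=ray(c,uv);return o+d*(z-o[2])/d[2]
def proj(c,P):
    q=np.array(c['rotation']).T@(np.array(P,float)-c['origin']);K=np.array(c['mtx'])
    v=K@[q[0],-q[1],-q[2]];return v[:2]/v[2]
def tri(c1,u1,c2,u2):
    o1,d1=ray(c1,u1);o2,d2=ray(c2,u2)
    s=np.linalg.lstsq(np.stack([d1,-d2],1),o2-o1,rcond=None)[0]
    a=o1+s[0]*d1;b=o2+s[1]*d2;return (a+b)/2,np.linalg.norm(a-b)
E
python3 - <<'E'
from h import *
a=cap('scene','s0');b=cap('top','t0')
for c in(a,b):print({k:np.round(v,3).tolist() for k,v in c.items() if k!='color'})
s=env.get_state();print(s['t'],s['tool_pos'],s['ee_rot'])
E
```

```text
{'mtx': [[456.007, 0.0, 254.279], [0.0, 456.007, 187.819], [0.0, 0.0, 1.0]], 'origin': [1017.389, -566.721, 1431.048], 'rotation': [0.927, 0.254, 0.075, 0.267]}
{'mtx': [[462.76, 0.0, 252.678], [0.0, 462.76, 186.393], [0.0, 0.0, 1.0]], 'origin': [362.357, 62.545, 2023.892], 'rotation': [-0.697, -0.056, 0.048, 0.714]}
0.1 [ 226.60596777 -500.92740362  230.77727128] [-5.02204982e-04  9.77530785e-01  2.10792093e-01 -7.36977888e-05]
```

View pics/s0.png

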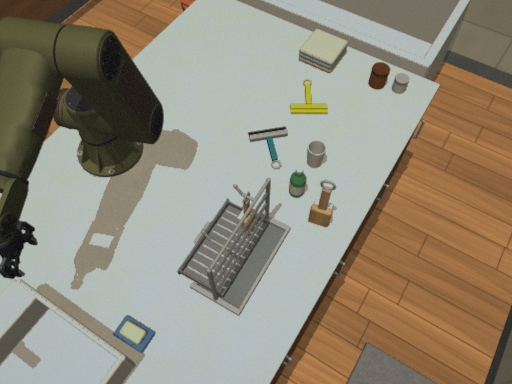

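View pics/t0.png

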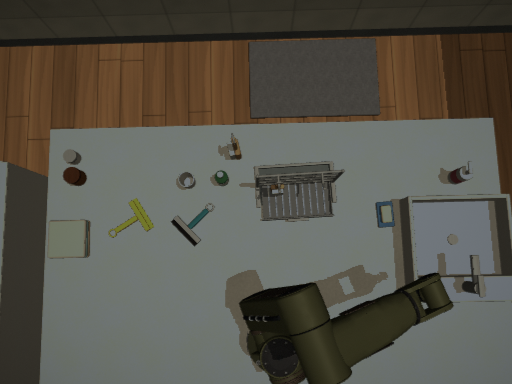

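The scene picture shows the teal squeegee at about (270,145), with the yellow look-alike at (308,100). The rack is at (235,240), with a brush hanging near (247,205). A larger wooden brush-like thing stands at (322,205). Next I enlarge the crop to confirm which is which.

```bash
sed -i 's/^import numpy as np, cv2/import numpy as np, cv2\nfrom scipy.spatial.transform import Rotation as R/; s/c=env.capture(n); /c=env.capture(n); c["rotation"]=R.from_quat(np.roll(c["rotation"],-1)).as_matrix()/' h.py
python3 - <<'E'
from h import *
a=cv2.imread('pics/s0.png')[120:315,165:365];b=cv2.imread('pics/t0.png')[125:255,165:345]
cv2.imwrite('pics/sc.png',cv2.resize(a,None,fx=3.0,fy=3.0,interpolation=cv2.INTER_CUBIC))
cv2.imwrite('pics/tc.png',cv2.resize(b,None,fx=4.4,fy=4.4,interpolation=cv2.INTER_CUBIC))
E
```

```text
(no output)
```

View pics/sc.png

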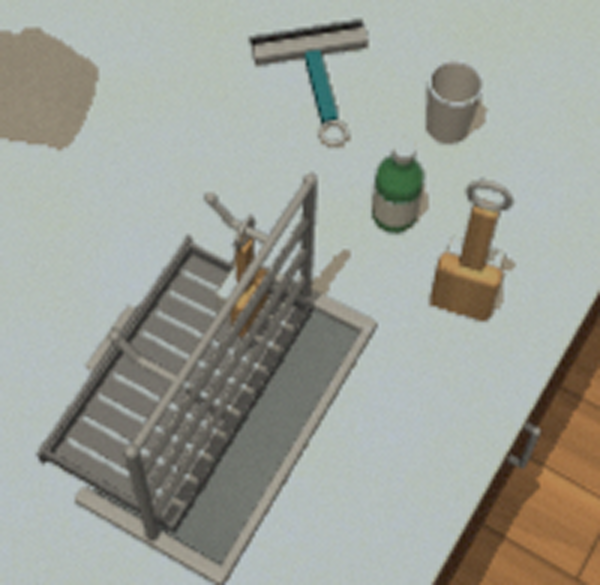

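View pics/tc.png

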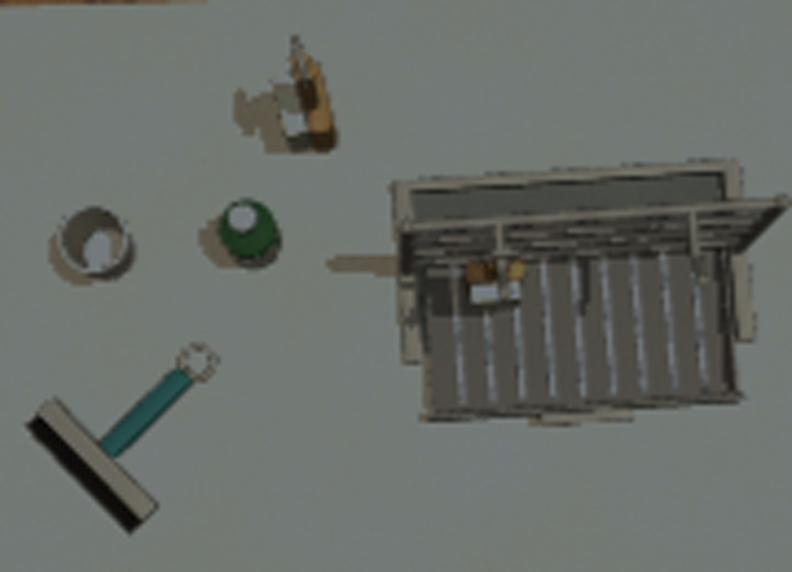

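The teal squeegee has its eye at scene (276,164) and top (210,207). The yellow one is not meant. The smaller brush hangs on the left hook (+y), so the right hook is free: its ball is at about scene (203,230). The block standing behind the bottle is the large look-alike. Now I measure.

```bash
cat > m.py <<'E'
from h import *
a=cap('scene');b=cap('top')
S=lambda x,y:(165+x/3-.33,120+y/3-.33)
T=lambda x,y:(165+x/4.4-.4,125+y/4.4-.4)
def teal(c):
    h=cv2.cvtColor(c['color'],cv2.COLOR_RGB2HSV);m=cv2.inRange(h,(82,90,40),(100,255,255))
    n,l,st,ce=cv2.connectedComponentsWithStats(m)
    i=1+np.argmax(st[1:,4]);ys,xs=np.where(l==i);p=np.stack([xs,ys],1).astype(float)
    return p
for n,c in(('s',a),('t',b)):
    p=teal(c);w=np.array([onz(c,q,20)[:2] for q in p]);r=cv2.minAreaRect(w.astype(np.float32));print(n,len(p),p.mean(0),'rect',r)
print('eye',onz(a,S(333,133),10),onz(b,T(197,362),10))
print('head ends s',onz(a,S(252,45),20),onz(a,S(367,35),20))
print('head t',onz(b,T(55,402),20),onz(b,T(157,507),20))
print('rungL',tri(a,S(313,180),b,T(405,226)),'rungR',tri(a,S(135,453),b,T(785,202)))
print('ballR',tri(a,S(117,330),b,T(694,278)))
print('ballL',tri(a,S(210,198),b,T(503,290)))
print('tray corners z32',onz(a,S(190,240),32),onz(a,S(45,458),32),onz(b,T(425,415),32),onz(b,T(740,398),32))
print('pull t',onz(b,T(532,422),28),onz(b,T(632,418),28),'s',onz(a,S(130,308),28),onz(a,S(88,366),28))
print('bottle',onz(b,T(249,232),100),onz(a,S(398,215),0),'tumb',onz(b,T(97,243),48))
print('dish',onz(b,(386,214),20))
E
python3 m.py
```

```text
s 124 [271.42741935 148.21774194] rect ((529.388671875, 321.9609069824219), (20.08652687072754, 108.13622283935547), 43.79378890991211)
t 123 [197.69918699 218.27642276] rect ((526.829345703125, 324.359375), (18.65266990661621, 106.60015869140625), 44.13053894042969)
eye [577.53889153 274.07156871  10.        ] [576.16616104 274.53039518  10.        ]
head ends s [422.51139702 329.3828262   20.        ] [539.7993459  422.15057927  20.        ]
head t [538.89842357 414.28920538  20.        ] [433.3823278 314.0857078  20.       ]
rungL (array([666.16639123,  65.11863882, 260.95127305]), np.float64(3.1494630297513164)) rungR (array([ 679.72037892, -267.36476069,  261.79561006]), np.float64(6.206222323942078))
ballR (array([ 607.91282606, -183.41435949,  289.70855439]), np.float64(1.2363378608702507))
ballL (array([601.78653253, -19.21833061, 288.58072023]), np.float64(1.239770275880195))
tray corners z32 [519.74508953  42.90136636  32.        ] [ 537.53841368 -261.86590253   32.        ] [516.19163114  49.35363094  32.        ] [ 525.28755167 -258.93581461   32.        ]
pull t [507.08180637 -55.24106371  28.        ] [ 508.60890746 -153.16130522   28.        ] s [509.96039981 -65.58618315  28.        ] [ 511.85093295 -149.37678319   28.        ]
bottle [690.59494098 213.92863009 100.        ] [702.14057507 219.63843594   0.        ] tumb [692.33010033 368.01449376  48.        ]
dish [ 525.19360849 -490.55677682   20.        ]
```

```bash
cat >> h.py <<'E'
def Rq(q): return R.from_quat(np.roll(q,-1))
def down(yaw): # tool x at yaw deg, pointing down
    return R.from_euler('z',yaw,degrees=True)*R.from_euler('x',180,degrees=True)
def plan(wps,start=None):
    s=env.get_state();p,r=(np.array(s['tool_pos']),Rq(s['ee_rot'])) if start is None else start
    print('t',s['t'],'pos',np.round(s['tool_pos'],1),'F',np.round(s['wrist_force'],1),'w',s['width'])
    for q,rq in wps:
        q=np.array(q,float);d=r.inv().apply(q-p)/200;w=(r.inv()*rq).as_rotvec()/np.radians(45)
        print(np.round(d,3).tolist(),np.round(w,3).tolist(),'rows>=',round(max(np.linalg.norm(q-p)/62.5,np.linalg.norm(w)*45/10.7),1))
        p,r=q,rq
E
python3 - <<'E'
from h import *
plan([((320,-380,230),down(43)),((410,-240,230),down(62)),((480,-108,180),down(85)),((480,-108,24),down(92.1))])
E
```

```text
t 0.2 pos [ 226.6 -501.   230.9] F [ 0.1 -0.5 -0.9] w 85.476381998917
[0.675, -0.359, 0.005] [-0.001, -0.0, -0.415] rows>= 2.4
[0.807, -0.205, -0.0] [-0.0, 0.0, -0.422] rows>= 2.7
[0.747, -0.001, 0.25] [0.0, 0.0, -0.511] rows>= 2.5
[0.0, -0.0, 0.78] [-0.0, 0.0, -0.158] rows>= 2.5
```

>>> jog_arm --series '[[[0.675,-0.36,0,0,0,-0.415,1],[0.675,-0.36,0,0,0,-0.415,1],[0.675,-0.36,0,0,0,-0.415,1],[0.675,-0.36,0,0,0,-0.415,1]]]'

```text
t: 0.7
tool_pos: [320.9, -378.7, 231.4]
ee_rot: [0.0, 0.93, 0.368, 0.0]
wrist_force: [-0.3, -0.1, 0.6]
width: 12.4
grasp_force: 0.0
```

>>> jog_arm --series '[[[0.807,-0.205,0,0,0,-0.422,1],[0.807,-0.205,0,0,0,-0.422,1],[0.807,-0.205,0,0,0,-0.422,1],[0.807,-0.205,0,0,0,-0.422,1]]]'

```text
t: 1.2
tool_pos: [410.8, -238.8, 231.3]
ee_rot: [-0.0, 0.857, 0.516, 0.0]
wrist_force: [-0.9, -1.1, 0.9]
width: 0.1
grasp_force: 0.0
```

>>> jog_arm --series '[[[0.747,0,0.25,0,0,-0.511,1],[0.747,0,0.25,0,0,-0.511,1],[0.747,0,0.25,0,0,-0.511,1],[0.747,0,0.25,0,0,-0.511,1],[0.747,0,0.25,0,0,-0.511,1]]]'

```text
t: 1.82
tool_pos: [480.0, -109.2, 181.4]
ee_rot: [0.0, 0.738, 0.675, -0.0]
wrist_force: [0.5, -0.1, -0.1]
width: 0.2
grasp_force: 0.0
```

```bash
python3 - <<'E'
from h import *
plan([((480,-108,24),down(92.1)),((545,-105.6,24),down(92.1))])
cap('scene','s1')
c=cap('top','t1')
E
```

```text
t 1.825 pos [ 480.  -109.2  181.4] F [ 0.5 -0.1 -0.1] w 0.16748755746547306
[0.006, -0.0, 0.787] [-0.0, 0.0, -0.16] rows>= 2.5
[0.0, 0.325, 0.0] [0.0, 0.0, 0.0] rows>= 1.0
```

>>> jog_arm --series '[[[0.005,0,0.39,0,0,-0.08,1],[0.005,0,0.78,0,0,-0.16,1],[0.005,0,0.78,0,0,-0.16,1],[0.005,0,0.78,0,0,-0.16,1]]]'

```text
t: 2.42
tool_pos: [479.1, -107.4, 24.0]
ee_rot: [-0.002, 0.694, 0.72, -0.001]
wrist_force: [-0.4, -0.1, 1.4]
width: -0.2
grasp_force: 0.0
```

>>> jog_arm --series '[[[0,0.08,0,0,0,0,1],[0,0.15,0,0,0,0,1],[0,0.22,0,0,0,0,1],[0,0.28,0,0,0,0,1],[0,0.325,0,0,0,0,1]]]'

```text
t: 3.05
tool_pos: [546.2, -104.8, 26.5]
ee_rot: [0.001, 0.694, 0.72, 0.0]
wrist_force: [-2.4, -0.8, 1.4]
width: -0.4
grasp_force: 0.9
```

>>> jog_arm --series '[[[0,0.015,0,0,0,0,1],[0,0.03,0,0,0,0,1],[0,0.03,0,0,0,0,1]]]'

```text
t: 3.42
tool_pos: [551.6, -104.2, 25.6]
ee_rot: [0.0, 0.693, 0.721, 0.0]
wrist_force: [1.7, -1.1, 2.5]
width: 0.4
grasp_force: 1.1
```

>>> jog_arm --series '[[[0,0.02,0,0,0,0,1],[0,0.035,0,0,0,0,1],[0,0.035,0,0,0,0,1]]]'

```text
t: 3.8
tool_pos: [558.8, -103.9, 25.5]
ee_rot: [0.0, 0.693, 0.721, 0.0]
wrist_force: [1.1, -0.7, 4.6]
width: 0.5
grasp_force: 2.2
```

>>> jog_arm --series '[[[0,0.01,0,0,0,0,1],[0,0.02,0,0,0,0,1],[0,0.02,0,0,0,0,1]]]'

```text
t: 4.18
tool_pos: [561.5, -103.8, 25.5]
ee_rot: [-0.001, 0.693, 0.721, -0.001]
wrist_force: [-9.4, -1.5, 10.8]
width: -0.1
grasp_force: 7.4
```

```bash
python3 - <<'E'
from h import *
s=env.get_state();print(s['wrist_force'],s['tool_pos'])
a=cap('scene')['color'][150:300,150:320,::-1]
cv2.imwrite('pics/s2.png',cv2.resize(a,None,fx=3.5,fy=3.5,interpolation=cv2.INTER_CUBIC))
E
```

```text
[-9.42338263 -1.53974108 10.75839217] [ 561.50274646 -103.80479039   25.47035515]
```

View pics/s2.png

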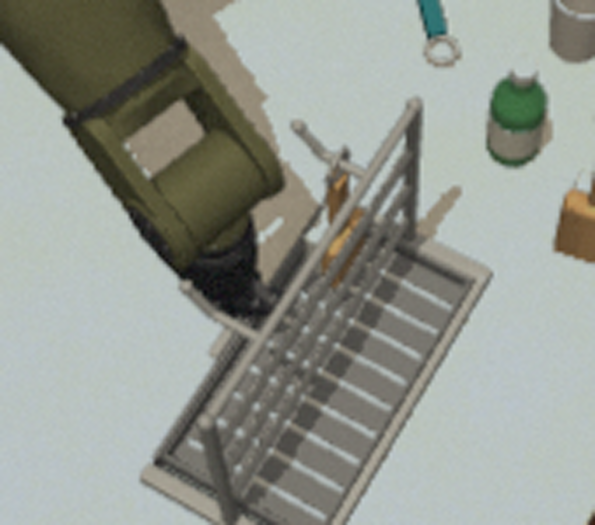

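The tray now fills the frame behind the ladder, so it is home or nearly so, and the force has started to rise. I'll press once more to confirm the stop.

>>> jog_arm --series '[[[0,0.015,0,0,0,0,1],[0,0.015,0,0,0,0,1]]]'

```text
t: 4.47
tool_pos: [561.9, -103.8, 25.3]
ee_rot: [-0.003, 0.693, 0.721, -0.003]
wrist_force: [-31.3, -2.8, 27.5]
width: -0.2
grasp_force: 18.9
```

>>> jog_arm --series '[[[0,-0.15,0,0,0,0,1],[0,-0.3,0,0,0,0,1],[0,-0.3,0,0,0,0,1]]]'

```text
t: 4.85
tool_pos: [503.8, -105.8, 25.0]
ee_rot: [-0.001, 0.694, 0.72, -0.0]
wrist_force: [0.2, 0.7, -0.3]
width: 0.1
grasp_force: 0.0
```

>>> jog_arm --series '[[[0,-0.2,-0.5,0,0,0,1],[0,-0.2,-0.85,0,0,0,1],[0,-0.2,-0.85,0,0,0,-1],[0,-0.2,-0.85,0,0,0,-1]]]'

```text
t: 5.35
tool_pos: [466.9, -107.8, 199.0]
ee_rot: [0.003, 0.693, 0.721, 0.002]
wrist_force: [0.3, -0.2, -1.4]
width: 35.8
grasp_force: 0.0
```

```bash
python3 - <<'E'
from h import *
plan([((500,60,195),down(110)),((500,220,150),down(135)),((517.4,333.8,120),down(135)),((517.4,333.8,5),down(135))])
E
```

```text
t 5.35 pos [ 466.9 -107.8  199. ] F [ 0.3 -0.2 -1.4] w 35.800542061577104
[0.832, 0.197, 0.02] [0.008, 0.004, -0.396] rows>= 2.7
[0.752, 0.274, 0.225] [0.0, 0.0, -0.556] rows>= 2.7
[0.341, 0.464, 0.15] [0.0, 0.0, 0.0] rows>= 1.9
[0.0, -0.0, 0.575] [0.0, 0.0, 0.0] rows>= 1.8
```

The stop is confirmed: 31 N with no further travel. Now for the squeegee.

>>> jog_arm --series '[[[0.832,0.197,0.02,0.008,0.004,-0.396,-1],[0.832,0.197,0.02,0.008,0.004,-0.396,-1],[0.832,0.197,0.02,0.008,0.004,-0.396,-1],[0.832,0.197,0.02,0.008,0.004,-0.396,-1]]]'

```text
t: 5.85
tool_pos: [498.5, 63.0, 190.0]
ee_rot: [-0.004, 0.572, 0.82, -0.002]
wrist_force: [0.8, 1.1, 0.2]
width: 85.2
grasp_force: 0.0
```

>>> jog_arm --series '[[[0.752,0.274,0.225,0,0,-0.556,-1],[0.752,0.274,0.225,0,0,-0.556,-1],[0.752,0.274,0.225,0,0,-0.556,-1],[0.752,0.274,0.225,0,0,-0.556,-1]]]'

```text
t: 6.35
tool_pos: [497.4, 221.8, 144.6]
ee_rot: [-0.005, 0.381, 0.925, -0.001]
wrist_force: [0.2, -1.1, -0.1]
width: 85.4
grasp_force: 0.0
```

>>> jog_arm --series '[[[0.341,0.464,0.15,0,0,0,-1],[0.341,0.464,0.15,0,0,0,-1],[0.341,0.464,0.15,0,0,0,-1],[0.341,0.464,0.15,0,0,0,-1]]]'

```text
t: 6.85
tool_pos: [515.5, 333.1, 116.4]
ee_rot: [-0.004, 0.383, 0.924, -0.001]
wrist_force: [0.1, 0.7, 0.5]
width: 85.4
grasp_force: 0.0
```

```bash
python3 - <<'E'
from h import *
plan([((517.4,333.8,3),down(135))])
E
```

```text
t 6.85 pos [515.5 333.1 116.4] F [0.1 0.7 0.5] w 85.40449861215231
[-0.008, 0.012, 0.567] [-0.005, -0.008, -0.001] rows>= 1.8
```

>>> jog_arm --series '[[[-0.01,0.01,0.3,0,0,0,-1],[-0.01,0.01,0.5,0,0,0,-1],[-0.01,0.01,0.565,0,0,0,-1],[-0.01,0.01,0.565,0,0,0,-1]]]'

```text
t: 7.35
tool_pos: [517.7, 333.9, 4.4]
ee_rot: [-0.003, 0.383, 0.924, -0.0]
wrist_force: [-0.5, -0.0, 1.0]
width: 85.4
grasp_force: 0.0
```

>>> jog_arm --series '[[[0,0,0,0,0,0,1],[0,0,0,0,0,0,1],[0,0,0,0,0,0,1],[0,0,0,0,0,0,1],[0,0,0,0,0,0,1]]]'

```text
t: 7.98
tool_pos: [517.5, 334.9, 4.5]
ee_rot: [-0.003, 0.382, 0.924, 0.0]
wrist_force: [-1.0, -0.5, 6.2]
width: 20.1
grasp_force: 60.5
```

>>> jog_arm --series '[[[0,0,-0.1,0,0,0,1],[0,0,-0.25,0,0,0,1],[0,0,-0.5,0,0,0,1],[0,0,-0.75,0,0,0,1],[0,0,-0.75,0,0,0,1]]]'

```text
t: 8.6
tool_pos: [519.5, 335.1, 159.1]
ee_rot: [-0.001, 0.382, 0.924, 0.003]
wrist_force: [0.3, -0.2, -2.6]
width: 20.4
grasp_force: 59.5
```

```bash
python3 - <<'E'
from h import *
s=env.get_state();print(s['width'],s['grasp_force'],s['tool_pos'],s['q'])
a=cap('scene','s3')['color'][60:210,190:340,::-1]
a=cv2.resize(a,None,fx=3,fy=3);b=cap('top')['color'][170:290,140:260,::-1]
cv2.imwrite('pics/c3.png',np.hstack([a[:450],cv2.resize(b,(350,350))[:,:].repeat(1,0) if 0 else cv2.copyMakeBorder(cv2.resize(b,(345,345)),0,105,0,0,cv2.BORDER_CONSTANT)]))
E
```

```text
20.35998063149819 59.52890753746033 [519.47207669 335.11292987 159.07090769] [ 0.51173229  0.51187298  1.39737744  0.00522258  1.22941931 -0.27616018]
```

View pics/c3.png

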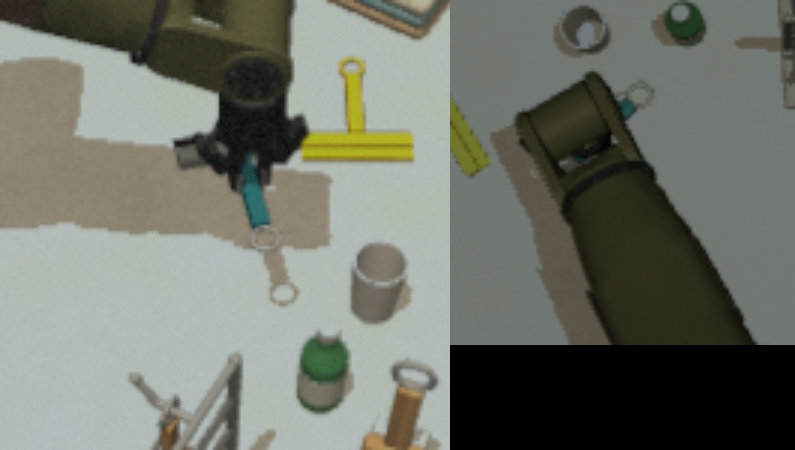

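Squeegee is held: the teal handle is between the fingers, eye at scene (278,139) and top (205,203). I check the eye in the tool frame and plan the carry.

```bash
cat >> h.py <<'E'
import json,os
def log():
    s=env.get_state();open('log.txt','a').write(json.dumps([list(map(float,s[k])) for k in('q','tool_pos','ee_rot')])+'\n')
    print('q',np.round(s['q'],3))
E
python3 - <<'E'
from h import *
log();a=cap('scene');b=cap('top')
P,e=tri(a,(277.7,139),b,(204.8,202.5));s=env.get_state()
print(P,e,Rq(s['ee_rot']).inv().apply(P-s['tool_pos']))
plan([((430,220,270),down(152)),((430,40,290),down(170)),((430,-110,330),down(182.1))])
E
```

```text
q [ 0.512  0.517  1.402  0.005  1.227 -0.276]
[577.89616626 276.56483004 162.80524086] 0.7745155300764737 [-83.25939567   1.92561478 -10.95732679]
t 8.8 pos [517.5 334.  152.4] F [-0.7  0.1 -2.5] w 20.551085880472332
[-0.089, -0.716, -0.584] [-0.006, -0.01, -0.377] rows>= 3.0
[-0.423, -0.795, -0.1] [0.0, 0.0, -0.4] rows>= 2.9
[-0.13, -0.739, -0.2] [0.0, 0.0, -0.269] rows>= 2.5
```

>>> jog_arm --series '[[[-0.09,-0.716,-0.584,0,0,-0.377,1],[-0.09,-0.716,-0.584,0,0,-0.377,1],[-0.09,-0.716,-0.584,0,0,-0.377,1],[-0.09,-0.716,-0.584,0,0,-0.377,1],[-0.09,-0.716,-0.584,0,0,-0.377,1]]]'

```text
t: 9.43
tool_pos: [430.4, 220.1, 269.7]
ee_rot: [-0.004, 0.242, 0.97, -0.0]
wrist_force: [-0.4, -0.5, -2.9]
width: 20.3
grasp_force: 59.6
```

```bash
python3 -c "
from h import *
log()"
```

```text
q [ 0.395  0.125  1.643  0.004  1.381 -0.688]
```

>>> jog_arm --series '[[[-0.42,-0.795,-0.1,0,0,-0.4,1],[-0.42,-0.795,-0.1,0,0,-0.4,1],[-0.42,-0.795,-0.1,0,0,-0.4,1],[-0.42,-0.795,-0.1,0,0,-0.4,1],[-0.42,-0.795,-0.1,0,0,-0.4,1]]]'

```text
t: 10.05
tool_pos: [430.4, 40.5, 289.2]
ee_rot: [-0.005, 0.087, 0.996, 0.001]
wrist_force: [0.5, 0.2, -1.6]
width: 20.7
grasp_force: 59.7
```

>>> jog_arm --series '[[[-0.13,-0.74,-0.2,0,0,-0.27,1],[-0.13,-0.74,-0.2,0,0,-0.27,1],[-0.13,-0.74,-0.2,0,0,-0.27,1],[-0.13,-0.74,-0.2,0,0,-0.27,1],[-0.13,-0.74,-0.2,0,0,-0.27,1]]]'

```text
t: 10.68
tool_pos: [430.7, -108.8, 329.3]
ee_rot: [-0.004, -0.02, 1.0, 0.001]
wrist_force: [0.3, -0.1, -2.0]
width: 20.2
grasp_force: 59.7
```

```bash
cat >> h.py <<'E'
U=np.radians
YAW=2.1; RW=R.from_euler('z',YAW,degrees=True); O=np.array([672,-101.2,0.])
def fwd(phi): # tool y=+Y_rack, z forward & phi deg down
    c,s=np.cos(U(phi)),np.sin(U(phi))
    return RW*R.from_matrix(np.array([[-s,0,-c],[0,1,0],[c,0,-s]]).T)
def fwdm(phi):
    c,s=np.cos(U(phi)),np.sin(U(phi)); z=np.array([c,0,-s]);y=np.array([0,1.,0]);x=np.cross(y,z)
    return RW*R.from_matrix(np.stack([x,y,z],1))
EYE=np.array([-84,1,-8.])
def tcp(eye_rack,rot): return O+RW.apply(eye_rack)-rot.apply(EYE)
E
python3 - <<'E'
from h import *
log()
s=env.get_state();print(Rq(s['ee_rot']).as_matrix().round(2)); print(fwdm(90).as_matrix().round(2))
p=np.array([430,-130,300])
plan([(p,fwdm(55)),(p,fwdm(20))])
E
```

```text
q [-0.33   0.003  1.636 -0.     1.511 -1.94 ]
[[-1.   -0.04 -0.01]
 [-0.04  1.    0.  ]
 [ 0.01  0.   -1.  ]]
[[-1.   -0.04  0.  ]
 [-0.04  1.    0.  ]
 [-0.    0.   -1.  ]]
t 10.675 pos [ 430.7 -108.8  329.3] F [ 0.3 -0.1 -2. ] w 20.162093290665915
[0.007, -0.106, 0.146] [0.005, -0.788, 0.002] rows>= 3.3
[0.0, 0.0, 0.0] [0.0, -0.778, 0.0] rows>= 3.3
```

>>> jog_arm --series '[[[0,-0.1,0.145,0,-0.79,0,1],[0,-0.1,0.145,0,-0.79,0,1],[0,-0.1,0.145,0,-0.79,0,1],[0,-0.1,0.145,0,-0.79,0,1],[0,-0.1,0.145,0,-0.79,0,1]]]'

```text
t: 11.3
tool_pos: [430.6, -128.8, 300.6]
ee_rot: [0.301, -0.018, 0.953, 0.007]
wrist_force: [1.1, -0.4, -1.0]
width: 20.6
grasp_force: 59.8
```

```bash
cat > fit.py <<'E'
from h import *
log()
from scipy.optimize import least_squares
D=[json.loads(l) for l in open('log.txt')]
D.insert(0,[[-1.213,.3,1.521,0,1.321,-.067],[226.668,-501.11,231.281],[-0.0005,.97753,.2108,0]])
def fk(q,p):
    a,h,L1,L2,d,T,lat=p;Ry=lambda t:R.from_euler('y',t);Rz=lambda t:R.from_euler('z',t)
    r1=Rz(q[0]);r2=r1*Ry(q[1]);r3=r2*Ry(q[2])
    w=r1.apply([a,lat,h])+r2.apply([0,0,L1])+r3.apply([d,0,L2])
    r6=r3*Rz(q[3])*Ry(q[4])*Rz(q[5]+P6)
    return w+r6.apply([0,0,T]),r6
P6=0
best=None
for sg in (1,):
    f=lambda p:np.concatenate([fk(np.array(x[0]),p)[0]-x[1] for x in D])
    s=least_squares(f,[20,250,350,350,10,250,37]);print(s.cost,s.x.round(1),np.abs(s.fun).max())
    np.save('fk.npy',s.x)
for x in D[-2:]:
    r=fk(x[0],s.x)[1];print((r.inv()*Rq(x[2])).as_rotvec().round(3))
E
python3 fit.py
```

```text
q [-0.55  -0.269  2.04   0.427  0.889 -2.349]
0.02048919292250432 [  0.  220.9 424.1 447.5  40.7 244.7  36.7] 0.17032727796163272
[ 0.    -0.     1.571]
[ 0.    -0.     1.571]
```

```bash
cat > ik.py <<'E'
from h import *
from scipy.optimize import least_squares
p=np.load('fk.npy')
lo=np.array([-3.03,-.79,.23,-1.04,0,-2.55]);hi=np.array([3.03,2.21,2.52,4.18,3.07,2.55])
def fk(q):
    a,h,L1,L2,d,T,lat=p;Ry=lambda t:R.from_euler('y',t);Rz=lambda t:R.from_euler('z',t)
    r1=Rz(q[0]);r2=r1*Ry(q[1]);r3=r2*Ry(q[2])
    w=r1.apply([a,lat,h])+r2.apply([0,0,L1])+r3.apply([d,0,L2])
    r6=r3*Rz(q[3])*Ry(q[4])*Rz(q[5]+np.pi/2)
    return w+r6.apply([0,0,T]),r6
def ik(P,r,seed):
    f=lambda q:np.concatenate([(fk(q)[0]-P)/100,(fk(q)[1].inv()*r).as_rotvec()])
    s=least_squares(f,np.clip(seed,lo+.02,hi-.02),bounds=(lo,hi));return s.x,np.linalg.norm(s.fun)
if __name__=='__main__':
    for nm,e in(('front',(-110,-85,320)),('hang',(-35,-85,252))):
      for phi in(0,15,30,45,60,75,90):
        r=fwdm(phi);P=tcp(e,r);out=[]
        for seed in([-.5,.2,1.9,.4,.7,-2.3],[-.3,.2,2,-.5,.7,-1.2],[-.3,.2,2,3.1,.7,1.4],[-.3,.3,2,2.,.7,.5],[-.3,.3,1.8,3.8,.7,2.]):
            q,c=ik(P,r,seed)
            if c<1e-3:out.append(q.round(2).tolist())
        print(nm,phi,P.round(0),out[:1],out[-1:])
E
python3 ik.py
```

```text
front 0 [ 573. -191.  236.] [[-0.64, 0.35, 2.14, 2.35, 1.09, 2.01]] [[-0.64, 0.35, 2.14, 2.35, 1.09, 2.01]]
front 15 [ 551. -192.  237.] [[-0.66, 0.18, 2.15, 2.05, 0.78, 2.3]] [[-0.66, 0.18, 2.15, 2.05, 0.78, 2.3]]
front 30 [ 530. -192.  243.] [] []
front 45 [ 512. -193.  255.] [] []
front 60 [ 497. -194.  271.] [[-0.57, 0.01, 1.84, 0.38, 0.89, -2.36]] [[-0.57, 0.01, 1.84, 0.38, 0.89, -2.36]]
front 75 [ 486. -194.  291.] [[-0.51, 0.07, 1.67, 0.15, 1.18, -2.16]] [[-0.51, 0.07, 1.67, 0.15, 1.18, -2.16]]
front 90 [ 481. -194.  312.] [[-0.45, 0.18, 1.48, 0.0, 1.48, -2.06]] [[-0.45, 0.18, 1.48, 0.0, 1.48, -2.06]]
hang 0 [ 648. -188.  168.] [[-0.54, 0.61, 1.97, 2.49, 1.11, 1.9]] [[-0.54, 0.61, 1.97, 2.49, 1.11, 1.9]]
hang 15 [ 626. -189.  169.] [[-0.55, 0.45, 2.01, 2.27, 0.78, 2.1]] [[-0.55, 0.45, 2.01, 2.27, 0.78, 2.1]]
hang 30 [ 605. -190.  175.] [] []
hang 45 [ 586. -190.  187.] [] []
hang 60 [ 571. -191.  203.] [[-0.49, 0.23, 1.76, 0.39, 0.73, -2.33]] [[-0.49, 0.23, 1.76, 0.39, 0.73, -2.33]]
hang 75 [ 561. -191.  223.] [[-0.44, 0.28, 1.59, 0.14, 1.04, -2.1]] [[-0.44, 0.28, 1.59, 0.14, 1.04, -2.1]]
hang 90 [ 556. -192.  244.] [[-0.39, 0.38, 1.39, 0.0, 1.38, -2.0]] [[-0.39, 0.38, 1.39, 0.0, 1.38, -2.0]]
```

```bash
cat > t.py <<'E'
from ik import *
for psi in(-10,-15,-20):
  for nm,e in(('front',(-95,-85,321)),('ball',(-67,-85,287)),('bend',(-45,-85,258)),('hang',(-35,-85,252))):
    for phi in(25,30,35,40,50):
        r=R.from_euler('z',psi,degrees=True)*fwdm(phi);P=tcp(e,r)
        o=[q for q,c in (ik(P,r,s) for s in([-.5,.2,1.9,.4,.5,-2.3],[-.3,.2,2,0,.3,-1.7],[-.4,.2,2,-.5,.3,-1.2],[-.4,.2,2,.8,.3,-2.4])) if c<1e-3]
        print(psi,nm,phi,o[0].round(2) if o else None)
E
python3 t.py
```

```text
-10 front 25 None
-10 front 30 None
-10 front 35 None
-10 front 40 None
-10 front 50 [-0.51 -0.01  1.95  0.43  0.59 -2.22]
-10 ball 25 None
-10 ball 30 None
-10 ball 35 None
-10 ball 40 None
-10 ball 50 [-0.47  0.09  1.93  0.46  0.5  -2.24]
-10 bend 25 None
-10 bend 30 None
-10 bend 35 None
-10 bend 40 None
-10 bend 50 [-0.45  0.17  1.91  0.49  0.43 -2.26]
-10 hang 25 None
-10 hang 30 None
-10 hang 35 None
-10 hang 40 None
-10 hang 50 [-0.44  0.2   1.89  0.48  0.42 -2.25]
-15 front 25 None
-15 front 30 None
-15 front 35 None
-15 front 40 [-0.47 -0.02  2.05  0.66  0.31 -2.36]
-15 front 50 [-0.46 -0.02  1.96  0.29  0.54 -2.01]
-15 ball 25 None
-15 ball 30 None
-15 ball 35 None
-15 ball 40 [-0.44  0.1   2.02  0.8   0.23 -2.5 ]
-15 ball 50 [-0.43  0.08  1.94  0.3   0.46 -2.  ]
-15 bend 25 None
-15 bend 30 None
-15 bend 35 None
-15 bend 40 None
-15 bend 50 [-0.41  0.16  1.92  0.31  0.39 -2.  ]
-15 hang 25 None
-15 hang 30 None
-15 hang 35 None
-15 hang 40 None
-15 hang 50 [-0.4   0.19  1.9   0.3   0.38 -1.99]
-20 front 25 None
-20 front 30 None
-20 front 35 [-0.42 -0.    2.09  0.75  0.13 -2.38]
-20 front 40 [-0.42 -0.02  2.05  0.33  0.25 -1.96]
-20 front 50 [-0.41 -0.03  1.96  0.13  0.52 -1.76]
-20 ball 25 None
-20 ball 30 None
-20 ball 35 None
-20 ball 40 [-0.39  0.09  2.03  0.37  0.16 -1.98]
-20 ball 50 [-0.38  0.08  1.94  0.11  0.43 -1.73]
-20 bend 25 None
-20 bend 30 None
-20 bend 35 None
-20 bend 40 [-0.37  0.19  2.    0.46  0.09 -2.07]
-20 bend 50 [-0.36  0.16  1.92  0.09  0.36 -1.7 ]
-20 hang 25 None
-20 hang 30 None
-20 hang 35 None
-20 hang 40 [-0.36  0.22  1.98  0.44  0.08 -2.04]
-20 hang 50 [-0.36  0.19  1.9   0.08  0.35 -1.68]
```

```bash
cat >> h.py <<'E'
def rr(phi,psi): return R.from_euler('z',psi,degrees=True)*fwdm(phi)
E
python3 - <<'E'
from h import *
r=rr(50,-15);P=tcp((-115,-85,344),r);print(P,P+r.apply(EYE))
plan([(P,r)])
E
```

```text
[ 502.2575419  -178.11408153  283.87748524] [ 560.19194996 -190.35693997  344.        ]
t 11.3 pos [ 430.6 -128.8  300.6] F [ 1.1 -0.4 -1. ] w 20.576760169397215
[-0.237, -0.261, 0.268] [0.208, -0.109, 0.264] rows>= 1.5
```

>>> jog_arm --series '[[[-0.12,-0.13,0.13,0.1,-0.05,0.13,1],[-0.237,-0.26,0.268,0.21,-0.11,0.265,1],[-0.237,-0.26,0.268,0.21,-0.11,0.265,1],[-0.237,-0.26,0.268,0.21,-0.11,0.265,1]]]'

```text
t: 11.8
tool_pos: [502.7, -178.3, 284.2]
ee_rot: [0.34, 0.105, 0.934, -0.039]
wrist_force: [-0.2, 0.3, -2.6]
width: 20.6
grasp_force: 59.8
```

```bash
python3 - <<'E'
from h import *
log();s=env.get_state();print(s['tool_pos'])
a=cap('scene','s4');b=cap('top','t4')
r=Rq(s['ee_rot']);e=np.array(s['tool_pos'])+r.apply(EYE);print('eye pred',e,proj(a,e),proj(b,e))
for n,x in(('ball',(-67,-85,287)),('bend',(-45,-85,260))):
    w=O+RW.apply(x);print(n,w,proj(a,w),proj(b,w))
A=cv2.resize(a['color'][150:270,150:250,::-1],None,fx=4,fy=4,interpolation=cv2.INTER_CUBIC);B=cv2.resize(b['color'][140:240,270:370,::-1],(400,400),interpolation=cv2.INTER_CUBIC)
cv2.imwrite('pics/c4.png',np.hstack([A,cv2.copyMakeBorder(B,0,80,0,0,cv2.BORDER_CONSTANT)]))
E
```

```text
q [-0.486 -0.094  1.966  0.293  0.608 -2.016]
[ 502.66322641 -178.31165021  284.24383347]
eye pred [ 560.59101391 -190.47797395  344.38825967] [185.96449781 214.31451255] [327.01345849 198.52434867]
ball [ 608.15971286 -188.59804195  287.        ] [202.96773761 231.52815482] [323.72223302 187.89419207]
bend [ 630.14493752 -187.79188036  260.        ] [210.49331834 239.23296027] [322.28032573 183.25700679]
```

View pics/c4.png

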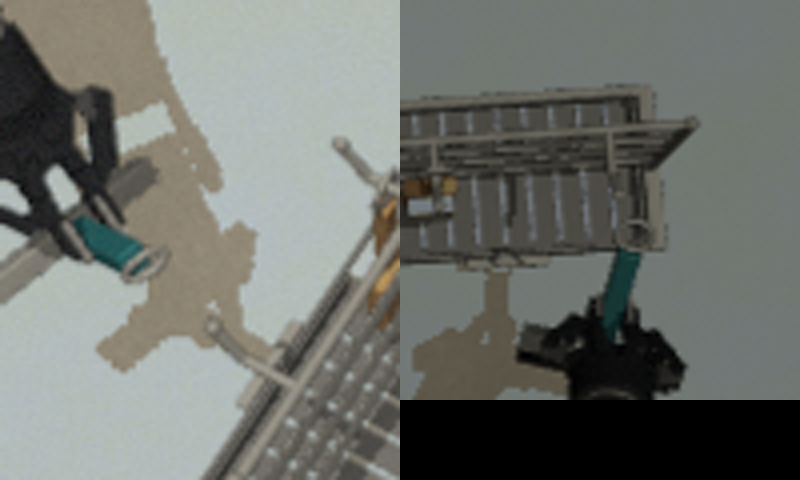

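Scene: eye at (186.6,215.4) and free ball at (202.9,231.1), both within 1 px of the prediction. I compute the relative offset.

```bash
python3 - <<'E'
from h import *
a=cap('scene');b=cap('top');s=env.get_state();r=Rq(s['ee_rot'])
ball=onz(a,(202.9,231.1),287);print('ball',ball, 'model',O+RW.apply((-67,-85,287)))
e1=onz(a,(186.6,215.4),344);e2=onz(b,(328.9,198.4),344);e3,g=tri(a,(186.6,215.4),b,(328.9,198.4))
for e in(e1,e2,e3):print(e,r.inv().apply(e-s['tool_pos']).round(1))
# chrome ring in scene: bright pixels near eye
for n,c,(u,v) in(('s',a,(186.6,215.4)),('t',b,(328.9,198.4))):
    u,v=int(u),int(v);print(n,u-7,v-6);print(cv2.cvtColor(c['color'],cv2.COLOR_RGB2GRAY)[v-6:v+7,u-7:u+8])
g=cv2.cvtColor(cv2.imread('pics/t0.png'),cv2.COLOR_BGR2GRAY);print('t0 hook rows172-194 cols312-334');print(g[172:194:2,312:334])
E
```

```text
ball [ 607.24409473 -187.63724595  287.        ] model [ 608.15971286 -188.59804195  287.        ]
[ 563.82113877 -192.06602472  344.        ] [-86.    1.2  -4.4]
[ 560.92121151 -197.42336379  344.        ] [-84.8  -4.7  -5.5]
[ 562.66546439 -194.9239352   346.1397995 ] [-87.   -1.9  -6.4]
s 179 209
[[ 70  73  78  89 100 119 131 129 131 133 133 135 134 132 133]
 [ 74  71  66  74  86  98 110 130 131 131 132 133 130 132 134]
 [ 72  71  74  85  87  77  95 130 125 136 137 131 118 133 132]
 [ 69  74  88  85  81  79 105 141 136 122 110 117 116 113 131]
 [ 77  89  87  80  94 137 148 129 119 109 112 120 119 111 134]
 [ 84  85  78  98 138 152 126  88  98 125 121 134 104 117 136]
 [ 72  76  97 134 132 106  83  68  90 124 137 125 102 130 134]
 [ 52  86 126 125  86  62  72  88 120 135 129 111 123 130 132]
 [ 75 100 115  87  65  75  88 134 154 136 108 123 135 131 132]
 [152 111 100  65  91 135 138 155 130 114 124 133 130 131 133]
 [175 135 118 119 129 137 131 127 113 124 131 130 134 131 131]
 [178 143 117 122 129 130 144 159 127 130 131 130 130 132 136]
 [182 173 166 167 168 171 174 175 131 131 1
[... 1206 characters left out ...]
4  85  82  80  82  60  53  56
   53  44  43  32]
 [ 56  59  61  63  64  63  62  63  61  47  86  93  92  92  84  81  80  78
   58  56  45  35]
 [ 33  42  46  84  59  47  47  47  47  41  79  92  77  76  75  50  31  70
   43  58  52  70]
 [ 75  75  76  98  90  78  75  75  75  75  54  64  63  73  75  50  34  57
   41  89 104 107]
 [ 76  75  75  95  98  79  75  75  75  76  64  58  65  73  76  51  34  44
   47  74 102 106]
 [ 75  75  76  79  83  76  76  76  76  76  80  72  97  92  78  53  39  46
   56  55 100 107]
 [ 75  76  75  67  97  82  76  76  75  76  80  97  73  74  75  76  51  35
   69  46 101 108]
 [ 75  75  76  84 115  85  75  75  76  76  65  97  82  75  76  76  51  35
   69  41  98 108]]
```

```bash
sed -i 's/^EYE=.*/EYE=np.array([-86,-1,-5.5])/' h.py; cat > t2.py <<'E'
from ik import *
r=rr(50,-15)
W=[tcp(e,r) for e in((-95,-85,321),(-67,-85,287),(-55,-85,272),(-47,-85,262))]
ps=U(-15)
for th,e in((40,(-46,-85,259)),(30,(-44,-85,257)),(20,(-41,-85,255)),(12,(-38,-85,254))):
    u=R.from_euler('z',-15,degrees=True).apply([np.sin(U(th)),0,np.cos(U(th))])
    W.append(O+RW.apply(np.array(e)-86*u)+r.apply([0,1,5.5]))
seed=env.get_state()['q']
for w in W:
    seed,c=ik(w,r,seed);print(w.round(1),seed.round(2),round(c,4))
plan([(w,r) for w in W])
E
python3 t2.py
```

```text
[ 519.6 -174.7  261.5] [-0.46 -0.03  1.96  0.29  0.54 -2.  ] 0.0
[ 547.6 -173.7  227.5] [-0.43  0.07  1.94  0.3   0.46 -1.99] 0.0
[ 559.6 -173.3  212.5] [-0.41  0.12  1.93  0.3   0.42 -1.99] 0.0
[ 567.6 -173.   202.5] [-0.41  0.15  1.92  0.3   0.4  -1.99] 0.0
[ 578.9 -175.3  188.9] [-0.4   0.19  1.91  0.32  0.37 -2.  ] 0.0
[ 592.9 -178.   178.3] [-0.39  0.24  1.88  0.32  0.35 -2.  ] 0.0
[ 609.1 -180.9  170. ] [-0.39  0.28  1.84  0.32  0.34 -1.99] 0.0
[ 623.4 -183.4  165.7] [-0.38  0.32  1.81  0.3   0.34 -1.98] 0.0
t 12.0 pos [ 502.3 -179.2  285.1] F [ 0.4  0.1 -0.9] w 20.651014442449174
[0.015, 0.041, 0.141] [-0.003, 0.004, -0.001] rows>= 0.5
[0.006, 0.036, 0.217] [0.0, 0.0, 0.0] rows>= 0.7
[0.004, 0.016, 0.095] [0.0, 0.0, 0.0] rows>= 0.3
[0.003, 0.01, 0.063] [0.0, 0.0, 0.0] rows>= 0.2
[-0.001, 0.001, 0.089] [0.0, 0.0, 0.0] rows>= 0.3
[-0.02, 0.003, 0.086] [0.0, 0.0, 0.0] rows>= 0.3
[-0.036, 0.004, 0.085] [0.0, 0.0, 0.0] rows>= 0.3
[-0.041, 0.004, 0.063] [0.0, 0.0, 0.0] rows>= 0.2
```

>>> jog_arm --series '[[[0.01,0.025,0.08,0,0,0,1],[0.015,0.041,0.141,0,0,0,1],[0.015,0.041,0.141,0,0,0,1]]]'

```text
t: 12.38
tool_pos: [519.7, -174.8, 260.3]
ee_rot: [0.34, 0.106, 0.933, -0.039]
wrist_force: [-0.3, -0.0, -1.6]
width: 20.7
grasp_force: 59.8
```

>>> jog_arm --series '[[[0.002,0.009,0.055,0,0,0,1],[0.003,0.018,0.11,0,0,0,1],[0.005,0.027,0.165,0,0,0,1],[0.006,0.036,0.217,0,0,0,1],[0.006,0.036,0.217,0,0,0,1]]]'

```text
t: 13.0
tool_pos: [547.9, -174.0, 226.1]
ee_rot: [0.34, 0.106, 0.933, -0.039]
wrist_force: [-0.9, 0.3, -2.4]
width: 20.5
grasp_force: 59.8
```

```bash
python3 - <<'E'
from h import *
s=env.get_state();r=Rq(s['ee_rot']);e=np.array(s['tool_pos'])+r.apply(EYE);print(e,RW.inv().apply(e-O))
a=cap('scene');b=cap('top');print(proj(a,e),proj(b,e))
A=cv2.resize(a['color'][190:270,165:245,::-1],(400,400),interpolation=cv2.INTER_CUBIC);B=cv2.resize(b['color'][150:230,290:370,::-1],(400,400),interpolation=cv2.INTER_CUBIC)
cv2.imwrite('pics/c5.png',np.hstack([A,B]))
E
```

```text
[ 608.33586066 -188.93860194  285.65351241] [-66.83644988 -85.34678597 285.65351241]
[202.99630595 231.86222764] [323.76096108 187.89698749]
```

View pics/c5.png

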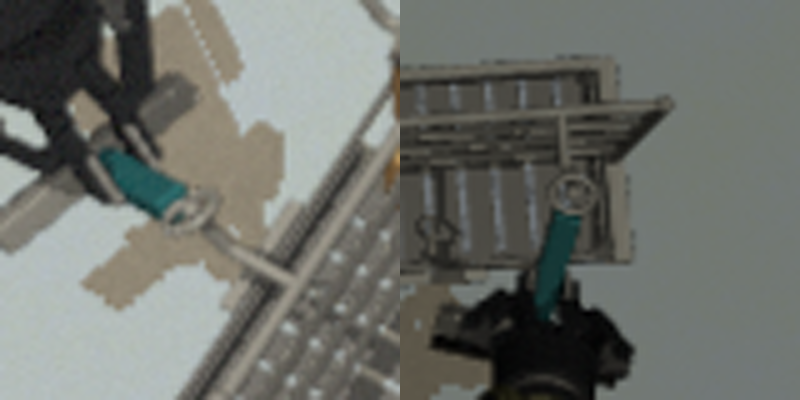

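Both views show the ball inside the ring: scene crop (190,210) and top crop (573,190), with no contact force. I slide it down the prong.

>>> jog_arm --series '[[[0.002,0.008,0.05,0,0,0,1],[0.004,0.016,0.09,0,0,0,1],[0.005,0.02,0.125,0,0,0,1],[0.007,0.025,0.155,0,0,0,1],[0.007,0.025,0.155,0,0,0,1]]]'

```text
t: 13.72
tool_pos: [567.3, -173.5, 201.9]
ee_rot: [0.341, 0.107, 0.933, -0.04]
wrist_force: [-0.2, 0.2, -2.1]
width: 20.8
grasp_force: 59.8
```

>>> jog_arm --series '[[[0,0,0.03,0,0,0,1],[0,0,0.06,0,0,0,1],[-0.001,0.001,0.089,0,0,0,1],[-0.001,0.001,0.089,0,0,0,1]]]'

```text
t: 14.22
tool_pos: [580.1, -176.5, 190.6]
ee_rot: [0.343, 0.106, 0.932, -0.04]
wrist_force: [2.8, 1.8, 5.7]
width: 20.2
grasp_force: 60.2
```

```bash
python3 t2.py; python3 -c "
from h import *
s=env.get_state();print(s['wrist_force'],s['wrist_torque'])"
```

```text
[ 519.6 -174.7  261.5] [-0.46 -0.03  1.96  0.29  0.54 -2.  ] 0.0
[ 547.6 -173.7  227.5] [-0.43  0.07  1.94  0.3   0.46 -1.99] 0.0
[ 559.6 -173.3  212.5] [-0.41  0.12  1.93  0.3   0.42 -1.99] 0.0
[ 567.6 -173.   202.5] [-0.41  0.15  1.92  0.3   0.4  -1.99] 0.0
[ 578.9 -175.3  188.9] [-0.4   0.19  1.91  0.32  0.37 -2.  ] 0.0
[ 592.9 -178.   178.3] [-0.39  0.24  1.88  0.32  0.35 -2.  ] 0.0
[ 609.1 -180.9  170. ] [-0.39  0.28  1.84  0.32  0.34 -1.99] 0.0
[ 623.4 -183.4  165.7] [-0.38  0.32  1.81  0.3   0.34 -1.98] 0.0
t 14.225 pos [ 580.1 -176.5  190.6] F [2.8 1.8 5.7] w 20.23065877045602
[-0.004, -0.061, -0.462] [-0.004, 0.009, -0.001] rows>= 1.5
[0.006, 0.036, 0.217] [0.0, 0.0, 0.0] rows>= 0.7
[0.004, 0.016, 0.095] [0.0, 0.0, 0.0] rows>= 0.3
[0.003, 0.01, 0.063] [0.0, 0.0, 0.0] rows>= 0.2
[-0.001, 0.001, 0.089] [0.0, 0.0, 0.0] rows>= 0.3
[-0.02, 0.003, 0.086] [0.0, 0.0, 0.0] rows>= 0.3
[-0.036, 0.004, 0.085] [0.0, 0.0, 0.0] rows>= 0.3
[-0.041, 0.004, 0.063] [0.0, 0.0, 0.0] rows>= 0.2
[2.81313092 1.84686565 5.69405161] [-0.03067871 -1.09464411  0.344568  ]
```

>>> jog_arm --series '[[[-0.006,0.001,0.03,0,0,0,1],[-0.013,0.002,0.06,0,0,0,1],[-0.02,0.003,0.086,0,0,0,1],[-0.02,0.003,0.086,0,0,0,1]]]'

```text
t: 14.72
tool_pos: [594.0, -178.9, 180.0]
ee_rot: [0.343, 0.106, 0.933, -0.04]
wrist_force: [3.3, 2.6, 6.8]
width: 20.4
grasp_force: 60.3
```

>>> jog_arm --series '[[[-0.012,0.001,0.03,0,0,0,1],[-0.024,0.002,0.06,0,0,0,1],[-0.036,0.004,0.085,0,0,0,1],[-0.036,0.004,0.085,0,0,0,1]]]'

```text
t: 15.22
tool_pos: [610.0, -181.9, 171.3]
ee_rot: [0.342, 0.106, 0.933, -0.04]
wrist_force: [0.9, 1.3, 6.2]
width: 20.6
grasp_force: 60.2
```

```bash
python3 - <<'E'
from h import *
s=env.get_state();print(s['tool_pos'],s['wrist_force'],s['wrist_torque'])
a=cap('scene');b=cap('top')
A=cv2.resize(a['color'][190:270,165:245,::-1],(400,400),interpolation=cv2.INTER_CUBIC);B=cv2.resize(b['color'][150:230,290:370,::-1],(400,400),interpolation=cv2.INTER_CUBIC)
cv2.imwrite('pics/c6.png',np.hstack([A,B]))
E
```

```text
[ 609.97550221 -181.8941361   171.31348901] [0.91377459 1.26480594 6.22052553] [-0.04343266 -0.7257781   0.32082127]
```

View pics/c6.png

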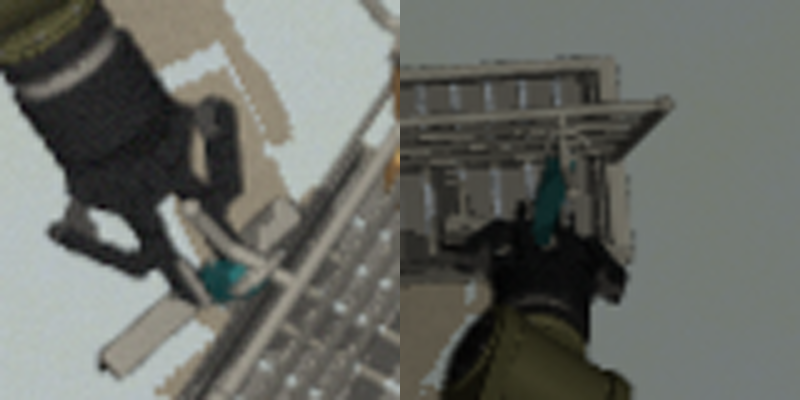

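The ring is on the shank (scene crop (265,275)) and the handle still leans about 28°. I continue the pivot.

>>> jog_arm --series '[[[-0.014,0.001,0.02,0,0,0,1],[-0.028,0.003,0.04,0,0,0,1],[-0.042,0.004,0.06,0,0,0,1],[-0.042,0.004,0.06,0,0,0,1]]]'

```text
t: 15.82
tool_pos: [623.9, -184.2, 167.2]
ee_rot: [0.342, 0.106, 0.933, -0.04]
wrist_force: [3.0, 3.7, 6.6]
width: 20.6
grasp_force: 60.0
```

```bash
python3 - <<'E'
from h import *
s=env.get_state();print(s['wrist_force'],s['wrist_torque']);r=Rq(s['ee_rot'])
p=np.array(s['tool_pos']);G=p+r.apply([0,-1,-5.5]);print('grip rack',RW.inv().apply(G-O))
plan([(p+RW.apply([10,-2,0]),r),(p+RW.apply([10,-2,0]),r)])
# ring pixels: bright spots near hook in scene
a=cap('scene');m=cv2.inRange(cv2.cvtColor(a['color'],cv2.COLOR_RGB2HSV),(82,90,40),(100,255,255));n,l,st,ce=cv2.connectedComponentsWithStats(m)
for i in range(1,n):
    if st[i,4]>5:print(st[i],ce[i],RW.inv().apply(onz(a,ce[i],220)-O))
for e in((-15,-85,252),(-30,-85,252)):print(e,proj(a,O+RW.apply(e)))
E
```

```text
[2.97961805 3.6712436  6.55634898] [ 0.04251158 -0.87497316  0.5802998 ]
grip rack [-54.8041063  -81.17225138 171.3678321 ]
t 15.825 pos [ 623.9 -184.2  167.2] F [3.  3.7 6.6] w 20.60455439011899
[-0.039, 0.003, 0.033] [0.0, 0.0, 0.0] rows>= 0.2
[0.0, 0.0, 0.0] [0.0, 0.0, 0.0] rows>= 0.0
[209 245  12   9  42] [213.38095238 248.73809524] [-34.45311957 -92.34023509 220.        ]
(-15, -85, 252) [219.74553325 245.34743938]
(-30, -85, 252) [215.22660644 242.86970584]
```

>>> jog_arm --series '[[[-0.013,0.001,0.011,0,0,0,1],[-0.026,0.002,0.022,0,0,0,1],[-0.04,0.003,0.033,0,0,0,1],[-0.04,0.003,0.033,0,0,0,1]]]'

```text
t: 16.38
tool_pos: [632.8, -185.8, 165.5]
ee_rot: [0.34, 0.107, 0.933, -0.039]
wrist_force: [-3.2, 1.0, -0.6]
width: 20.5
grasp_force: 60.0
```

>>> jog_arm --series '[[[-0.013,0.001,0.011,0,0,0,1],[-0.026,0.002,0.022,0,0,0,1],[-0.026,0.002,0.022,0,0,0,1]]]'

```text
t: 16.75
tool_pos: [639.2, -187.1, 165.3]
ee_rot: [0.34, 0.107, 0.934, -0.039]
wrist_force: [-5.9, -0.4, -0.5]
width: 20.5
grasp_force: 60.3
```

```bash
python3 - <<'E'
from h import *
s=env.get_state();print(s['wrist_force'],s['wrist_torque'],s['tool_pos'])
a=cap('scene');b=cap('top')
A=cv2.resize(a['color'][200:270,175:245,::-1],(400,400),interpolation=cv2.INTER_CUBIC);B=cv2.resize(b['color'][155:215,290:350,::-1],(400,400),interpolation=cv2.INTER_CUBIC)
cv2.imwrite('pics/c7.png',np.hstack([A,B]))
E
```

```text
[-5.8538955  -0.37370317 -0.54800343] [ 0.10617689  0.51312763 -0.15878359] [ 639.17103756 -187.12358967  165.307628  ]
```

View pics/c7.png

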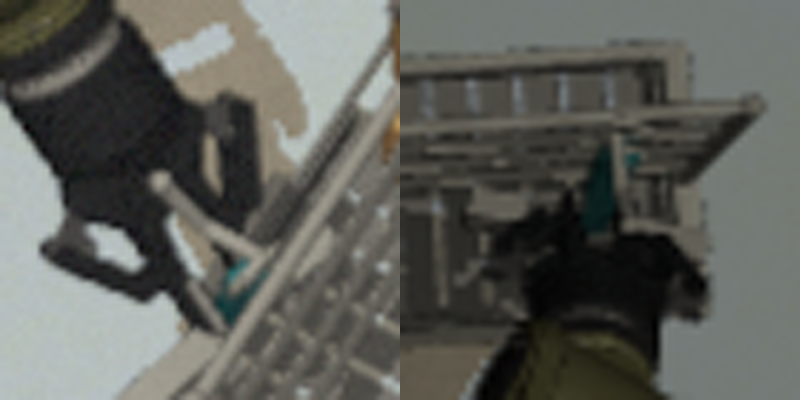

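The ring is over the shank and close to the rung, and the handle shows on both sides of the shank. I release and back out along the tool axis.

>>> jog_arm --series '[[[0,0,0,0,0,0,0.3],[0,0,0,0,0,0,0],[0,0,0,0,0,0,-0.5],[0,0,0,0,0,0,-1],[0,0,0,0,0,0,-1]]]'

```text
t: 17.48
tool_pos: [639.7, -186.9, 166.5]
ee_rot: [0.341, 0.107, 0.933, -0.04]
wrist_force: [0.0, 0.2, 0.8]
width: 85.3
grasp_force: 0.0
```

>>> jog_arm --series '[[[0,0,-0.1,0,0,0,-1],[0,0,-0.3,0,0,0,-1],[0,0,-0.5,0,0,0,-1],[0,0,-0.75,0,0,0,-1],[0,0,-0.75,0,0,0,-1]]]'

```text
t: 18.1
tool_pos: [545.1, -165.0, 284.8]
ee_rot: [0.344, 0.106, 0.932, -0.04]
wrist_force: [-0.1, -0.1, -0.2]
width: 85.5
grasp_force: 0.0
```

>>> jog_arm --series '[[[0,0,-0.3,0,0,0,-1],[0,0,-0.3,0,0,0,-1],[0,0,-0.3,0,0,0,-1],[0,0,-0.3,0,0,0,-1],[0,0,-0.3,0,0,0,-1]]]'

```text
t: 18.73
tool_pos: [508.1, -156.2, 325.8]
ee_rot: [0.34, 0.107, 0.934, -0.039]
wrist_force: [0.6, 0.0, 0.4]
width: 85.6
grasp_force: 0.0
```

```bash
cat > chk.py <<'E'
from h import *
s=env.get_state();print(s['t'],s['wrist_force'],s['tool_pos'])
a=cap('scene','s8');b=cap('top','t8')
for n,c in(('s',a),('t',b)):
    m=cv2.inRange(cv2.cvtColor(c['color'],cv2.COLOR_RGB2HSV),(82,90,30),(100,255,255));k,l,st,ce=cv2.connectedComponentsWithStats(m)
    for i in range(1,k):
        if st[i,4]>3:
            print(n,st[i].tolist(),ce[i].round(1),[RW.inv().apply(onz(c,ce[i],z)-O).round(0).tolist() for z in(150,180,220)])
    for x in (-15,-30):
        print(n,x,[proj(c,O+RW.apply((x,-85,z))).round(1).tolist() for z in(252,234,125,90)])
E
python3 chk.py
```

```text
18.725 [0.5584261  0.00773534 0.39511334] [ 508.06158337 -156.1514722   325.83112797]
s [219, 251, 6, 11, 21] [221.6 256.1] [[-21.0, -78.0, 150.0], [-13.0, -87.0, 180.0], [-2.0, -100.0, 220.0]]
s -15 [[219.7, 245.3], [220.2, 247.9], [222.6, 262.1], [223.3, 266.3]]
s -30 [[215.2, 242.9], [215.7, 245.4], [218.4, 259.8], [219.2, 264.0]]
t [319, 178, 3, 2, 5] [319.8 178.6] [[-9.0, -93.0, 150.0], [-14.0, -88.0, 180.0], [-20.0, -83.0, 220.0]]
t -15 [[321.4, 175.9], [320.8, 176.7], [317.3, 181.1], [316.3, 182.4]]
t -30 [[321.7, 179.8], [321.1, 180.5], [317.6, 184.7], [316.5, 185.9]]
```

The squeegee hangs at rack x≈-13, y≈-87, upright. I wait a moment, check that it is still, and then hand in.

>>> jog_arm --series '[[[0,0,-0.2,0,0,0,-1],[0,0,-0.2,0,0,0,-1],[0,0,-0.2,0,0,0,-1],[0,0,-0.2,0,0,0,-1],[0,0,-0.2,0,0,0,-1]]]'

```text
t: 19.45
tool_pos: [482.9, -150.3, 356.8]
ee_rot: [0.34, 0.107, 0.933, -0.039]
wrist_force: [-0.4, -0.2, 0.1]
width: 85.2
grasp_force: 0.0
```

>>> jog_arm --series '[[[0,0,0,0,0,0,-1],[0,0,0,0,0,0,-1],[0,0,0,0,0,0,-1],[0,0,0,0,0,0,-1],[0,0,0,0,0,0,-1]]]'

```text
t: 20.08
tool_pos: [482.7, -150.3, 357.5]
ee_rot: [0.341, 0.107, 0.933, -0.04]
wrist_force: [-0.3, -0.3, -0.0]
width: 85.6
grasp_force: 0.0
```

```bash
cp pics/s8.png pics/s8a.png; python3 chk.py | grep -v -- ' -[13]'; python3 - <<'E'
from h import *
d=cv2.absdiff(cv2.imread('pics/s8a.png'),cv2.imread('pics/s8.png')).max(2)[235:300,205:250];print('moved px on rack',(d>40).sum())
b=cap('top');g=cv2.cvtColor(b['color'],cv2.COLOR_RGB2GRAY)
for y in(-130,60,100): # find the tray front along rack x by its dark-to-light edge
    print(y,[int(g[tuple(np.round(proj(b,O+RW.apply((x,y,32)))).astype(int)[::-1])]) for x in range(-170,-60,5)])
E
```

```text
t [319, 178, 3, 2, 5] [319.8 178.6] [[-9.0, -93.0, 150.0], [-14.0, -88.0, 180.0], [-20.0, -83.0, 220.0]]
moved px on rack 0
-130 [117, 116, 116, 116, 117, 117, 117, 116, 116, 117, 117, 117, 117, 117, 117, 72, 81, 68, 73, 74, 75, 74]
60 [116, 117, 117, 117, 117, 117, 117, 117, 117, 117, 116, 116, 117, 116, 116, 74, 62, 60, 93, 109, 112, 111]
100 [117, 117, 117, 117, 117, 117, 115, 117, 117, 116, 116, 117, 117, 117, 117, 46, 73, 74, 72, 73, 73, 73]
```

```bash
python3 -c "
from workcell import env
print(env.job_done())"
```

```text
the job is handed in; nothing more can be done
None
```

The job is handed in: the squeegee hung still and upright by its eye on the free right-hand hook, the tray was pushed against its stop, and the brush was left on its hook; the hand-in gave no verdict.

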